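# Flip a washed lid over onto the draining board

### The job

A washed food-box lid lies hollow side up on the counter in front of the slatted draining board. Turn it over to drip dry by pushing alone, never picking it up: push it flat up to the front edge of the board, tip it up on end against that edge and on over until it flops onto the board, then push it on until it lies flat, hollow side down and wholly on the board. Leave the other things where they are.

Things in the scene. Friction and masses are not known exactly. Their poses are not given: they have to be found in the camera images.
- board: Slatted bamboo draining board, fixed to the counter, 240 mm deep (x), 500 wide (y), 20 high. Origin: middle of the foot of its front edge, at counter level (z = 0); +x points across the board away from the front edge, y along that edge, z up. The front edge is a plain vertical face at x = 0. Slats run along x; slats and frame are level on top.
- lid_mid (a point): Centre of the loose plastic lid (about 50 g; 100 mm along its x, 130 along y, 11 thick), half-way through the thickness. Its z points out of the hollow side: up at the start, straight down once turned over. It starts flat on the counter in front of the board, its +x edge (130 mm long) facing the board's front edge up to 0.3 rad askew, this centre 80 to 105 mm from that edge.
- lid: The same lid: its origin is the centre of the smooth face (underneath at the start), axes as above. Face 94 x 124 mm, 3 mm thick; skirt 11 mm high; round the skirt's open rim a lip stands out 3 mm (8 to 11 mm above the counter at the start). It slides easily; a finger pressing its near edge against the board and moving up drags that edge up by friction (a press of about 5 N does it).
- lid_corner0 (a point): Corner of the lid's lip, at +50, +65 mm from its centre along its x and y, on the rim plane (5.5 mm from the centre along +z)
- lid_corner1 (a point): The same, corner at +50, -65 mm
- lid_corner2 (a point): The same, corner at -50, -65 mm
- lid_corner3 (a point): The same, corner at -50, +65 mm
- tub: Bystander: the lid's clear plastic box, 93 x 123 x 55 mm, standing upside down on the draining board near its +y end. Origin: centre of its underside. Leave alone.
- jar: Bystander: closed glass jar with a metal cap, 70 mm across, 110 mm high, standing on the counter to one side of the lid. Origin: centre of its underside. Leave alone.
- cup: Bystander: empty dessert glass, 74 mm across, 70 mm high, on the counter to one side of the lid. Origin: centre of its underside. Leave alone.
There are look-alikes about, which are no part of the job. There is more than one size of the lid; the job needs the smallest.

How it is judged:
On the way, in this order (a step that is already met when the one before it is completed fails the run):
1. the lid, still flat and hollow side up on the counter, is pushed up to the front edge of the board (angle between lid_mid's own z axis and vertical below 0.2 rad and height (world z) of lid_mid below 0.02 m and x of lid_mid in the frame of board between -0.07 and -0.03 m), for 0.05 s.
2. the lid is tipped up on end at the front edge of the board, its foot still down at that edge (angle between lid_mid's own z axis and vertical between 1 and 1.75 rad and z of each of lid_corner0, lid_corner1 in the frame of board below 0.03 m and x of lid_corner0 in the frame of board between -0.055 and 0.01 m and x of lid_corner1 in the frame of board between -0.055 and 0.01 m), for 0.05 s.
At the end, for the whole second after the job is handed in: The lid lies at rest, hollow side down and flat (within 0.06 rad) on the draining board, its whole outline on the board (no corner more than 3 mm out over the front edge), and nothing else has been disturbed (angle between lid_mid's own z axis and vertical above 3.08 rad and x of each of lid_corner0, lid_corner1, lid_corner2, lid_corner3 in the frame of board above -0.003 m and x of lid_mid in the frame of board below 0.19 m and y of lid_mid in the frame of board between -0.185 and 0.185 m and z of lid_mid in the frame of board between 0.02 and 0.03 m and linear speed of lid below 0.01 m/s); the robot touches nothing.
It fails at once if the lid is picked up: all of it more than 40 mm above the counter, or its centre more than 80 mm (height (world z) of each of lid_corner0, lid_corner1, lid_corner2, lid_corner3 above 0.04 m or height (world z) of lid_mid above 0.08 m).
It fails at once if the tub, jar or cup is disturbed (moved more than 15 mm) (distance of any of tub, jar, cup from where it was at the start of the episode above 0.015 m).
It also fails if it takes over 61 s, if anything falls off the work surface, if the arm or the gripper's body presses on something with over 40 N, if the wrist force passes 120 N, or if a joint passes its speed limit or range.

### The arm

A 6-joint arm with a two-finger parallel gripper is mounted at the origin on the work surface. World frame = base frame: x ahead of the robot, y to its left, z up, the work surface at z = 0. Lengths are in m, angles in rad, forces in N, time in s.
With the tool pointing down it reaches from about 0.35 to 0.775 m from the base axis. Payload 7.3 kg.
Tool frame: the origin (TCP) lies midway between the tips of the shut fingers; the grasp point (between the pads) lies 19 mm behind it (manip.grip_depth is the distance from the TCP to the grasp point, in m); y points along the fingers, z is the direction in which the jaws open and shut, and the axes are right-handed (so a half turn about y gives the same grasp; the last joint's range is limited). The gripper opens to 92 mm and grips with 3 to 60 N. Pads are 19 mm wide; open, the fingers measure 130 mm over their backs; the gripper's body (75 mm by 190 mm) begins 47 mm behind the grasp point.
Start: joints at [1.133, 0.342, 1.524, -0, 1.275, -0.146], TCP at [0.151, 0.503, 0.227] pointing down, gripper open.
Joint ranges: [-2.53, 2.53], [-0.77, 2.02], [0.04, 2.7], [-1, 4.14], [0.28, 2.66], [-3.11, 3.11]. Speed limits (rad/s): [2.57, 2.57, 3.14, 3.14, 3.14, 3.14].

### API

Orientations are given as a unit quaternion [x, y, z, w].
In Python, from rig import manip gives the robot as it stands. Calls block until the motion is done:
- manip.move_pose(position, orientation): joint-space move of the TCP to a pose.
- manip.line_to(position, ori=None, v=0.15): straight line of the TCP; ori=None keeps the orientation; v is the mean speed in m/s.
- manip.goto_joints(angles): joint-space move.
- manip.release() and manip.grab(): open the fingers fully, or close them until they stop; the grip force is fixed at half the most.
- manip.wait(seconds).
- manip.ik(position, orientation): joint angles nearest the present ones, or None.
- manip.get_state(): the state.
- manip.snapshot(name): name is "side" or "top"; returns a dict with "image" (400x640x3 uint8, red, green, blue), "depth" (400x640 float32, m along the optical axis (not along the pixel's ray), 0 where there is no reading), "intrinsics" (3x3 intrinsics, pixels), "world_to_cam" (4x4, takes a point from world to camera coordinates). Camera axes: x right, y up, looking along -z (the intrinsics and any distortion apply to the point x, -y, -z); pixel columns grow to the right and rows downward; lengths in m; the calibration is good to about 2 mm. A picture is of the moment at which its call begins.
A pose or a line that the arm cannot do raises manip.MotionError and nothing moves.
- manip.job_done(): hands the job in, once; it reports no verdict.
The state is a dict: "time_s": time; "joints": joint angles; "dq": joint speeds; "joint_torque": joint torques, N m; "tcp_pos": TCP position; "eef_rot": TCP orientation; "wrist_force": force on the tool from outside, world axes, zero at the start; "moment": the same for the moment, N m; "gripper_width": finger opening in m.
Only numpy, scipy, OpenCV 4.12 (cv2) and the standard library are available. Lean on these libraries where they do the work, as an engineer would, in place of code of your own. Each camera call takes 0.05 s, during which the arm holds its last target.

## Working session

There is one attempt and no reset: what is moved stays moved. The work goes in short steps, each a Python script; the robot and the scene stay as the last script left them, time stands still between calls to the robot, and variables do not carry over. Pictures are saved under pics/ and viewed, and the job is handed in when it is done.

```bash
ls; mkdir -p pics; python3 - <<'E'
from rig import manip
import cv2,numpy as np
for n in("top","side"):
    s=manip.snapshot(n); cv2.imwrite(f"pics/{n}0.png",s["image"][:,:,::-1]); np.savez(f"{n}0.npz",**s)
    print(s["intrinsics"],s["world_to_cam"])
print(manip.get_state())
E
```

```text
pics
[[381.31988628   0.         317.1740939 ]
 [  0.         381.31988628 199.14197209]
 [  0.           0.           1.        ]] [[-0.14570227 -0.98932551  0.00242503  0.07427426]
 [ 0.96451524 -0.14150197  0.22290703 -0.54259692]
 [-0.22018447  0.03481704  0.97483669 -0.71129225]
 [ 0.          0.          0.          1.        ]]
[[444.31824255   0.         307.10735978]
 [  0.         444.31824255 200.4093372 ]
 [  0.           0.           1.        ]] [[-0.99542234 -0.0955113   0.00345726  0.54661298]
 [ 0.05966117 -0.59271722  0.80319788 -0.0558437 ]
 [-0.07466529  0.79972738  0.59570228 -1.03943453]
 [ 0.          0.          0.          1.        ]]
{'time_s': 0.1, 'joints': array([ 1.13306793e+00,  3.42647646e-01,  1.52488695e+00, -1.11621982e-05,
        1.27539291e+00, -1.45971793e-01]), 'dq': array([ 0.00032296, -0.00177328, -0.00315385, -0.00013635, -0.00044967,
       -0.00053833]), 'joint_torque': array([ 1.21896315e-03, -4.32009208e+01, -2.44696462e+01,  7.18688406e-02,
        5.25998720e-02, -8.39410905e-05]), 'tcp_pos': array([0.15082813, 0.50250688, 0.22612931]), 'eef_rot': array([ 0.70004941, -0.10291709,  0.10265274, -0.69914327]), 'wrist_force': array([-0.74204164, -0.17969481, -0.7712154 ]), 'moment': array([ 0.00650799,  0.01508268, -0.00039881]), 'gripper_width': 0.0917809765841614}
```

View pics/top0.png

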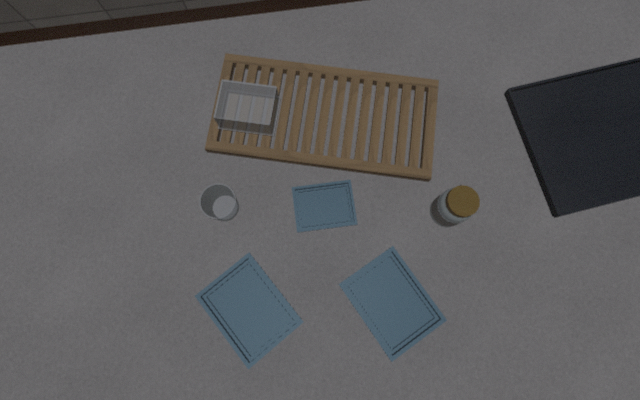

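View pics/side0.png

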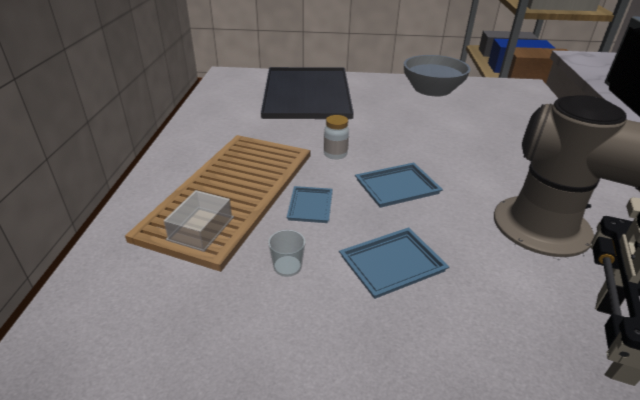

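```bash
cat > h.py <<'E'
import numpy as np,cv2
def bp(s,uv,z):
    """pixels -> world at plane z"""
    uv=np.atleast_2d(np.asarray(uv,float)); K=s["intrinsics"]; T=s["world_to_cam"]
    d=np.c_[(uv[:,0]-K[0,2])/K[0,0],-(uv[:,1]-K[1,2])/K[1,1],-np.ones(len(uv))]
    R=T[:3,:3]; c=-R.T@T[:3,3]; w=d@R
    return c+w*((z-c[2])/w[:,2])[:,None]
def cloud(s):
    h,w=s["depth"].shape; u,v=np.meshgrid(np.arange(w),np.arange(h)); D=s["depth"]; K=s["intrinsics"]; T=s["world_to_cam"]
    p=np.stack([(u-K[0,2])/K[0,0]*D,-(v-K[1,2])/K[1,1]*D,-D],-1)
    P=(p-T[:3,3])@T[:3,:3]; P[D==0]=np.nan
    return P
def pix(s,p):
    p=np.atleast_2d(p);T=s["world_to_cam"];K=s["intrinsics"];c=p@T[:3,:3].T+T[:3,3]
    return np.c_[K[0,0]*c[:,0]/-c[:,2]+K[0,2],K[1,1]*-c[:,1]/-c[:,2]+K[1,2]]
E
python3 - <<'E'
from h import *
s=dict(np.load("top0.npz")); P=cloud(s)
hsv=cv2.cvtColor(s["image"],cv2.COLOR_RGB2HSV)
blue=((hsv[...,0]>90)&(hsv[...,0]<115)&(hsv[...,1]>60)).astype(np.uint8)
n,l,st,ce=cv2.connectedComponentsWithStats(blue)
for i in range(1,n):
    if st[i,4]>300:
        v,u=np.where(l==i); q=bp(s,np.c_[u,v],0.011)[:,:2]
        r=cv2.minAreaRect((q*1000).astype(np.float32)); print("blue",ce[i],r,"z",np.nanmedian(P[l==i][:,2]))
        print(cv2.boxPoints(r))
wood=((hsv[...,0]>8)&(hsv[...,0]<25)&(hsv[...,1]>70)).astype(np.uint8)
wood[:45]=0
wood=cv2.morphologyEx(wood,cv2.MORPH_CLOSE,np.ones((15,15)))
n,l,st,ce=cv2.connectedComponentsWithStats(wood)
for i in range(1,n):
    if st[i,4]>300:
        v,u=np.where(l==i); q=bp(s,np.c_[u,v],0.02)[:,:2]
        r=cv2.minAreaRect((q*1000).astype(np.float32)); print("wood",ce[i],r,"z",np.nanmedian(P[l==i][:,2])); print(cv2.boxPoints(r))
# front edge line from top-cam
for u in (230,260,300,340,380,410):
    col=P[130:200,u]; 
    k=[ (130+j,col[j].round(3)) for j in range(70) if col[j,2]>0.012]
    print(u,k[-1])
for uv in ((222,105),(219,203),(460,202)): print(uv,P[uv[1],uv[0]])
E
```

```text
blue [323.65625   205.5621189] ((543.6530151367188, -19.303070068359375), (127.43666076660156, 97.86418914794922), 89.21953582763672) z 0.0033703745690441054
[[493.85754  -82.348976]
 [591.71265  -83.68201 ]
 [593.4485    43.742836]
 [495.59338   45.075867]]
blue [392.19585291 302.98396242] ((325.39874267578125, -126.34516906738281), (180.18484497070312, 138.3140869140625), 25.940471649169922) z 0.0046784933509761515
[[ 214.13135  -103.56553 ]
 [ 274.63507  -227.94434 ]
 [ 436.66614  -149.12482 ]
 [ 376.1624    -24.746002]]
blue [248.52662722 309.80009595] ((354.4267578125, 164.09832763671875), (179.4871368408203, 138.42379760742188), 31.137405395507812) z 0.004425236966765017
[[241.82364 176.93314]
 [313.40152  58.45211]
 [467.02988 151.26352]
 [395.452   269.74454]]
wood [337.64146845 118.28028818] ((748.1195068359375, -49.61749267578125), (497.54376220703125, 243.51141357421875), 73.69342803955078) z 0.019155896860302026
[[ 561.4123  -254.19588]
 [ 795.128   -322.56824]
 [ 934.8267   154.96089]
 [ 701.111    223.33325]]
wood [462.22560976 200.97926829] ((508.249267578125, -312.6781311035156), (69.58020782470703, 65.67071533203125), 81.64747619628906) z 0.10987251387651356
[[ 470.7085  -342.32944]
 [ 535.6826  -351.869  ]
 [ 545.79004 -283.02682]
 [ 480.81592 -273.48727]]
230 (195, array([0.595, 0.178, 0.013]))
260 (157, array([0.671, 0.104, 0.015]))
300 (162, array([0.645, 0.018, 0.019]))
340 (182, array([ 0.589, -0.062,  0.012]))
380 (173, array([ 0.596, -0.151,  0.015]))
410 (177, array([ 0.578, -0.214,  0.015]))
(222, 105) [0.77648091 0.16435147 0.07189543]
(219, 203) [0.58309778 0.20495316 0.00360568]
(460, 202) [ 0.49204327 -0.2708108   0.10890294]
```

```bash
cat >> h.py <<'E'
from scipy.spatial.transform import Rotation as R
O=np.array([0.635,-0.0165,0]); YAW=-0.2846
RB=R.from_euler('z',YAW).as_matrix()
def W(p): return O+RB@np.asarray(p,float)
def Bf(p): return RB.T@(np.asarray(p)-O)
def ori(a,flip=1):
    """tool pointing down, pitched tip-forward by a; jaws along board y"""
    y=RB@np.array([np.sin(a),0,-np.cos(a)]); z=flip*RB[:,1]; x=np.cross(y,z)
    return R.from_matrix(np.c_[x,y,z]).as_quat()
E
python3 - <<'E'
from h import *
from rig import manip
s=manip.get_state(); print(R.from_quat(s["eef_rot"]).as_matrix().round(2))
print("lid",Bf([.5437,-.0193,0]),"cup",Bf([.565,.2,0]),"jar",Bf([.492,-.271,0]))
for f in(1,-1):
  for a in(0,.35,.7):
    for p in((-.18,-.03,.003),(-.18,-.03,.15),(-.12,-.03,.01),(-.05,-.03,.1),(0.03,-.03,.1),(.05,-.03,.025)):
        q=manip.ik(W(p),ori(a,f)); print(f,a,p,None if q is None else np.round(q,2))
E
```

```text
[[ 0.96 -0.    0.29]
 [-0.29 -0.    0.96]
 [-0.   -1.   -0.  ]]
lid [-0.0868412  -0.02832199  0.        ] cup [-0.12797166  0.18813693  0.        ] jar [-0.06579082 -0.28441311  0.        ]
1 0 (-0.18, -0.03, 0.003) [-0.16  0.54  1.97 -0.    0.63 -1.44]
1 0 (-0.18, -0.03, 0.15) [-0.16  0.3   1.83 -0.    1.02 -1.44]
1 0 (-0.12, -0.03, 0.01) [-0.17  0.6   1.81 -0.    0.74 -1.46]
1 0 (-0.05, -0.03, 0.1) [-0.19  0.56  1.54 -0.    1.04 -1.47]
1 0 (0.03, -0.03, 0.1) [-0.2   0.69  1.29 -0.    1.16 -1.48]
1 0 (0.05, -0.03, 0.025) [-0.2   0.81  1.28 -0.    1.05 -1.49]
1 0.35 (-0.18, -0.03, 0.003) None
1 0.35 (-0.18, -0.03, 0.15) [-0.12  0.15  2.1  -0.11  0.55 -1.32]
1 0.35 (-0.12, -0.03, 0.01) None
1 0.35 (-0.05, -0.03, 0.1) [-0.16  0.43  1.85 -0.09  0.51 -1.38]
1 0.35 (0.03, -0.03, 0.1) [-0.18  0.55  1.64 -0.06  0.61 -1.42]
1 0.35 (0.05, -0.03, 0.025) [-0.18  0.68  1.64 -0.07  0.48 -1.41]
1 0.7 (-0.18, -0.03, 0.003) [-0.05  0.65  2.51  3.37  0.72  1.58]
1 0.7 (-0.18, -0.03, 0.15) None
1 0.7 (-0.12, -0.03, 0.01) [-0.1   0.62  2.36  3.38  0.54  1.51]
1 0.7 (-0.05, -0.03, 0.1) None
1 0.7 (0.03,
[... 327 characters left out ...]
1) [-0.2   0.69  1.29 -0.    1.16  1.66]
-1 0 (0.05, -0.03, 0.025) [-0.2   0.81  1.28 -0.    1.05  1.65]
-1 0.35 (-0.18, -0.03, 0.003) None
-1 0.35 (-0.18, -0.03, 0.15) [-0.12  0.15  2.1  -0.11  0.55  1.82]
-1 0.35 (-0.12, -0.03, 0.01) None
-1 0.35 (-0.05, -0.03, 0.1) [-0.16  0.43  1.85 -0.09  0.51  1.76]
-1 0.35 (0.03, -0.03, 0.1) [-0.18  0.55  1.64 -0.06  0.61  1.72]
-1 0.35 (0.05, -0.03, 0.025) [-0.18  0.68  1.64 -0.07  0.48  1.73]
-1 0.7 (-0.18, -0.03, 0.003) [-0.05  0.65  2.51  3.37  0.72 -1.56]
-1 0.7 (-0.18, -0.03, 0.15) None
-1 0.7 (-0.12, -0.03, 0.01) [-0.1   0.62  2.36  3.38  0.54 -1.63]
-1 0.7 (-0.05, -0.03, 0.1) None
-1 0.7 (0.03, -0.03, 0.1) None
-1 0.7 (0.05, -0.03, 0.025) None
```

```bash
cat >> h.py <<'E'
from rig import manip
def st(base=None):
    s=manip.get_state(); f=RB.T@s["wrist_force"]
    if base is not None: f=f-base
    return s["time_s"],Bf(s["tcp_pos"]),f
def show(name,n):
    s=manip.snapshot(n); cv2.imwrite(f"pics/{name}.png",s["image"][:,:,::-1]); np.savez(f"{name}.npz",**s); return s
E
python3 - <<'E'
from h import *
manip.grab(); print(st()[0])
manip.move_pose(W([-.19,-.033,.12]),ori(0)); print(st())
manip.line_to(W([-.19,-.033,.003]),v=.12); manip.wait(.2); t,p,f0=st(); print(t,p,f0)
np.save("f0.npy",f0)
x=-.19
manip.line_to(W([-.12,-.033,.003]),v=.08); print(st(f0))
for x in np.arange(-.116,-.09,.003):
    manip.line_to(W([x,-.033,.003]),v=.05); t,p,f=st(f0); print(round(t,2),p.round(4),f.round(2))
    if f[0]<-4: break
show("top1","top")
E
```

```text
1.5417
(3.65, array([-0.19002885, -0.03236307,  0.12014688]), array([-0.11669055,  0.43747294,  0.78339314]))
4.975 [-0.18961334 -0.0329338   0.00353704] [ 1.00328748  0.0268636  -0.50293794]
(6.0, array([-0.12411294, -0.03269087,  0.00255252]), array([-12.96435403,   2.40030974,  10.39963912]))
6.25 [-0.1234 -0.0325  0.0023] [-23.8    2.15  19.12]
```

View pics/top1.png

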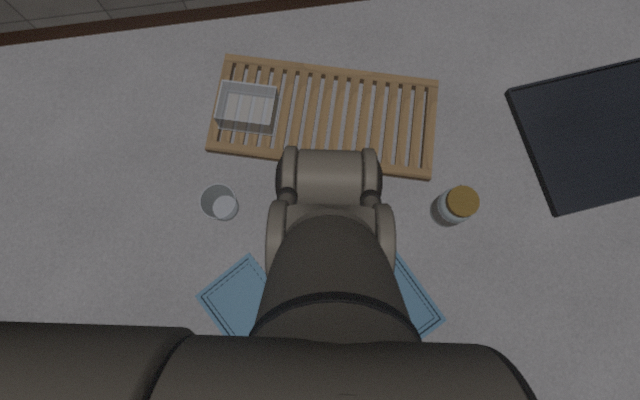

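```bash
python3 - <<'E'
from h import *
s=show("side1","side"); im=s["image"][:,:,::-1]
c=im[130:290,200:400]; cv2.imwrite("pics/side1c.png",cv2.resize(c,None,fx=4,fy=4)[:600,:800]); print(st(np.load("f0.npy")))
E
```

```text
(6.35, array([-0.12342805, -0.03252761,  0.00237045]), array([-23.14571779,   3.8771671 ,  18.33144185]))
```

View pics/side1c.png

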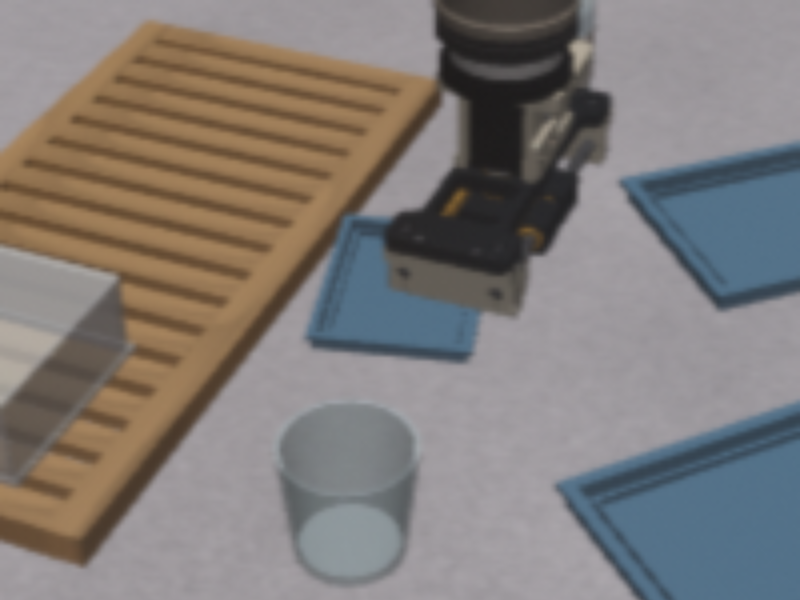

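```bash
python3 - <<'E'
from h import *
f0=np.load("f0.npy")
manip.line_to(W([-.15,-.033,.004]),v=.1)
manip.line_to(W([-.15,-.006,.004]),v=.1); manip.wait(.1);print(st(f0))
for x in np.arange(-.135,-.09,.002):
    manip.line_to(W([x,-.006,.004]),v=.06); t,p,f=st(f0); print(round(t,2),round(x,3),p.round(4),f.round(2))
    if f[0]<-5: break
s=show("side2","side"); im=s["image"][:,:,::-1]
c=im[130:290,200:400]; cv2.imwrite("pics/side2c.png",cv2.resize(c,None,fx=4,fy=4)[:600,:800])
E
```

```text
(7.3583, array([-0.14989509, -0.00628508,  0.00391836]), array([-0.57747917, -0.49774153,  0.63753239]))
7.76 -0.135 [-0.1346 -0.0062  0.0039] [-1.88  0.02  1.13]
8.01 -0.133 [-0.1331 -0.006   0.004 ] [-1.49  0.12 -0.31]
8.26 -0.131 [-0.1309 -0.006   0.004 ] [-0.68 -0.36  0.53]
8.51 -0.129 [-0.1289 -0.006   0.004 ] [-0.35  0.15  1.06]
8.76 -0.127 [-0.1268 -0.006   0.004 ] [-1.28  0.3  -0.19]
9.01 -0.125 [-0.1248 -0.006   0.004 ] [ 0.54 -0.59  0.67]
9.26 -0.123 [-0.1228 -0.006   0.004 ] [-0.57 -0.95  0.1 ]
9.51 -0.121 [-0.1208 -0.006   0.004 ] [ 0.2  -0.76  1.02]
9.76 -0.119 [-0.1188 -0.006   0.004 ] [-1.82  0.99  0.18]
10.01 -0.117 [-0.1168 -0.006   0.004 ] [-1.28  0.13  1.05]
10.26 -0.115 [-0.1148 -0.006   0.004 ] [-1.65  0.02  1.  ]
10.51 -0.113 [-0.1128 -0.006   0.004 ] [-0.65  0.51  0.05]
10.76 -0.111 [-0.1108 -0.006   0.004 ] [-1.71 -0.08  0.06]
11.01 -0.109 [-0.1095 -0.006   0.0038] [-2.95  0.05  0.65]
11.26 -0.107 [-0.1093 -0.006   0.0037] [-8.55  0.44  5.12]
```

View pics/side2c.png

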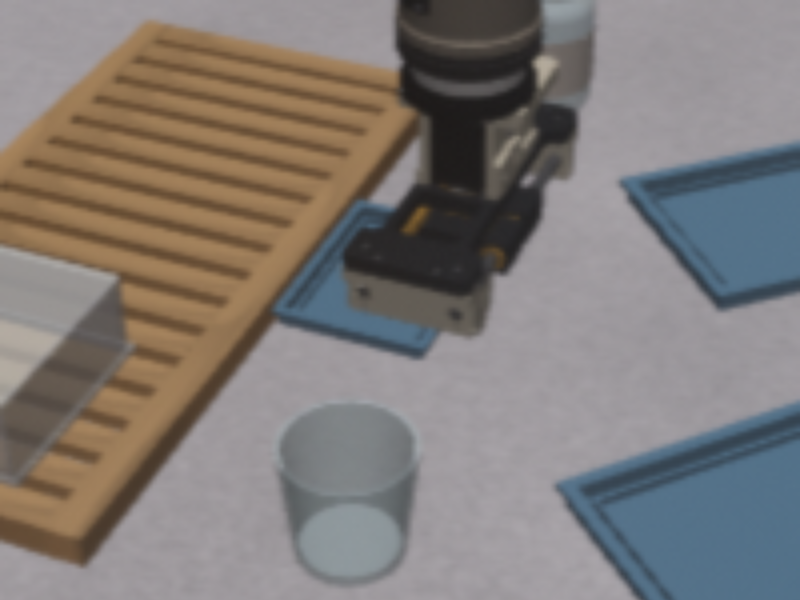

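```bash
python3 - <<'E'
from h import *
s=dict(np.load("side2.npz"))
for uv in((268.8,208.8),(306.3,217.5),(290,181.2)): print(Bf(bp(s,[uv],.011)[0]).round(4))
E
```

```text
[-0.0055  0.0354  0.011 ]
[-0.1013  0.0325  0.011 ]
[-0.0055 -0.0919  0.011 ]
```

```bash
python3 - <<'E'
from h import *
f0=np.load("f0.npy"); Y=-.029
manip.line_to(W([-.12,-.006,.004]),v=.1)
manip.line_to(W([-.12,Y,.003]),v=.1); manip.wait(.1);f0=st()[2];np.save("f0.npy",f0); print(f0)
x0=-.1095; d=.0
manip.line_to(W([x0,Y,.003]),v=.08)
for d in (.001,.002,.003):
    manip.line_to(W([x0+d,Y,.003]),v=.05); t,p,f=st(f0); print(round(t,2),d,p.round(4),f.round(2))
    if f[0]<-5: break
for th in np.radians(np.arange(1.5,30,1.5)):
    x=-.0095-.1*np.cos(th)+d; z=.003+.1*np.sin(th)
    manip.line_to(W([x,Y,z]),v=.05); t,p,f=st(f0); print(np.degrees(th).round(1),round(t,2),round(d,4),p.round(4),f.round(2))
    if f[0]>-5: d+=.0007
    if f[0]<-10: d-=.0007
    if th>.12 and f[0]>-1.5: print("lost?");break
    if th>.2: break
s=show("side3","side"); im=s["image"][:,:,::-1]
c=im[130:290,200:400]; cv2.imwrite("pics/side3c.png",cv2.resize(c,None,fx=4,fy=4)[:600,:800])
E
```

```text
[-0.18862246  0.07285615 -0.52072359]
12.61 0.001 [-0.1094 -0.0287  0.0028] [-3.96  1.19  1.02]
12.86 0.002 [-0.1094 -0.0288  0.0027] [-6.68  2.36  2.89]
1.5 13.11 0.002 [-0.1094 -0.0288  0.0052] [-6.06  2.2   0.39]
3.0 13.36 0.002 [-0.1093 -0.0288  0.0078] [-6.6   2.04  0.35]
4.5 13.61 0.002 [-0.1091 -0.0288  0.0104] [-6.08  1.45  0.5 ]
6.0 13.86 0.002 [-0.1089 -0.0288  0.013 ] [-6.55  1.39  0.6 ]
7.5 14.11 0.002 [-0.1086 -0.0289  0.0156] [-6.29  1.9   0.38]
9.0 14.36 0.002 [-0.1083 -0.0288  0.0182] [-6.19  1.53  1.27]
10.5 14.61 0.002 [-0.1079 -0.0288  0.0208] [-6.78  1.57  0.95]
12.0 14.86 0.002 [-0.1074 -0.0289  0.0234] [-7.99  1.02  1.47]
```

View pics/side3c.png

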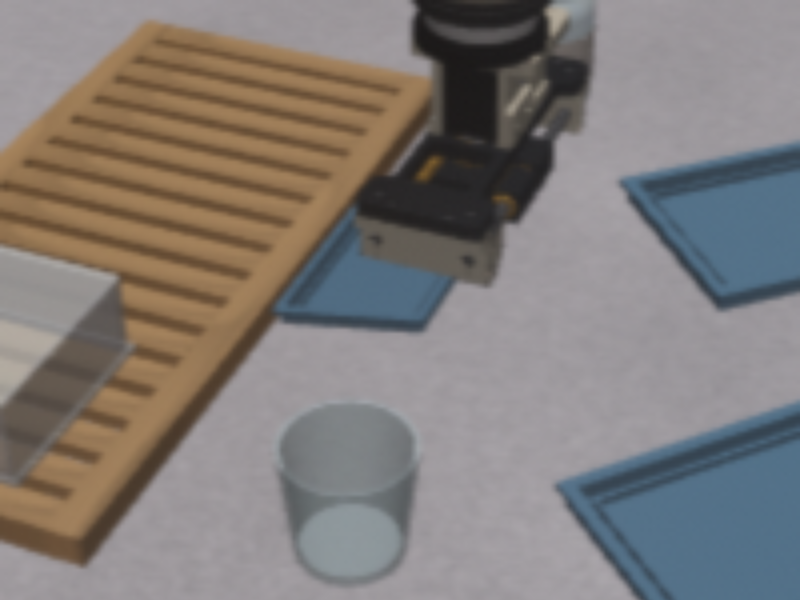

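```bash
cat > arc.py <<'E'
import sys
from h import *
a0,a1,da,d,name=float(sys.argv[1]),float(sys.argv[2]),float(sys.argv[3]),float(sys.argv[4]),sys.argv[5]
f0=np.load("f0.npy"); Y=-.029
for deg in np.arange(a0,a1+.01,da):
    th=np.radians(deg)
    x=-.0095-.1*np.cos(th)+d; z=.003+.1*np.sin(th)
    manip.line_to(W([x,Y,z]),v=.06); t,p,f=st(f0); print(deg,round(t,2),round(d,4),p.round(4),f.round(2))
    if f[0]>-5: d+=.0008
    if f[0]<-9: d-=.0006*(-f[0]-7)/3
    if f[0]>-1.2: print("lost?");break
s=show(name,"side"); im=s["image"][:,:,::-1]
c=im[130:290,200:400]; cv2.imwrite(f"pics/{name}c.png",cv2.resize(c,None,fx=4,fy=4)[:600,:800])
E
python3 arc.py 14 32 2 .002 side4
```

```text
14.0 15.16 0.002 [-0.1067 -0.0289  0.0268] [-7.16  1.35  1.58]
16.0 15.41 0.002 [-0.1058 -0.0289  0.0302] [-7.17  1.83  1.47]
18.0 15.66 0.002 [-0.1048 -0.0289  0.0336] [-8.68  1.85  1.87]
20.0 15.91 0.002 [-0.1037 -0.0289  0.0369] [-8.33  2.23  1.99]
22.0 16.16 0.002 [-0.1025 -0.0289  0.0402] [-9.52  1.01  3.8 ]
24.0 16.41 0.0015 [-0.1012 -0.0289  0.0435] [-7.51  1.65  3.57]
26.0 16.66 0.0015 [-0.0998 -0.0289  0.0467] [-7.74 -0.25  4.53]
28.0 16.91 0.0015 [-0.0982 -0.0289  0.0499] [-8.23  1.87  4.68]
30.0 17.16 0.0015 [-0.0953 -0.029   0.0532] [-5.76  0.34  3.59]
32.0 17.41 0.0015 [-0.0932 -0.029   0.0563] [-5.97  1.09  3.89]
```

View pics/side4c.png

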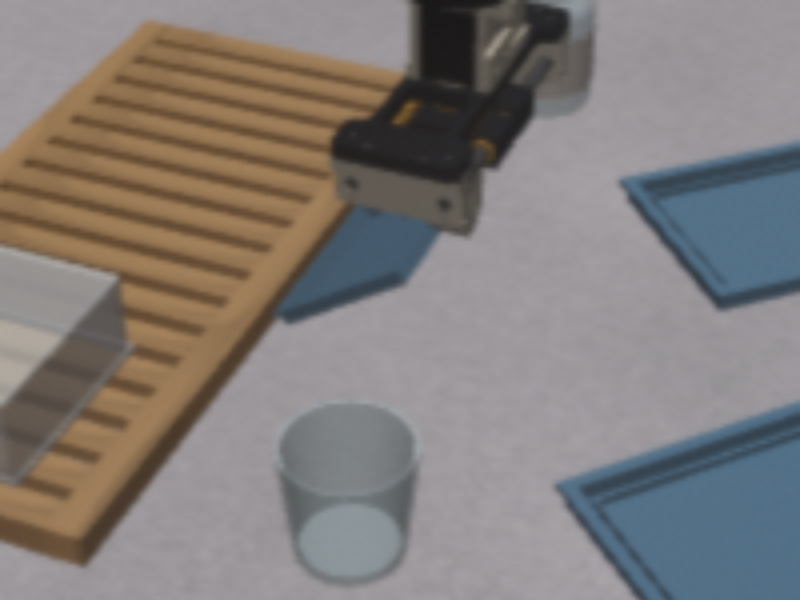

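```bash
python3 arc.py 34 50 2 .0017 side5
```

```text
34.0 17.71 0.0017 [-0.091  -0.029   0.0593] [-6.12  0.38  4.14]
36.0 17.96 0.0017 [-0.0885 -0.0291  0.0621] [-5.19 -0.39  3.51]
38.0 18.21 0.0017 [-0.0861 -0.029   0.0649] [-3.7  -0.35  3.1 ]
40.0 18.46 0.0025 [-0.0834 -0.029   0.0675] [-4.22 -0.69  5.04]
42.0 18.71 0.0033 [-0.0804 -0.029   0.0702] [-5.19 -0.21  4.83]
44.0 18.96 0.0033 [-0.0777 -0.029   0.0727] [-3.42 -0.35  3.33]
46.0 19.21 0.0041 [-0.0745 -0.029   0.0753] [-4.13 -1.07  4.17]
48.0 19.46 0.0049 [-0.071  -0.029   0.0777] [-3.92 -0.21  5.73]
50.0 19.71 0.0057 [-0.0674 -0.029   0.0802] [-4.08 -0.07  6.31]
```

View pics/side5c.png

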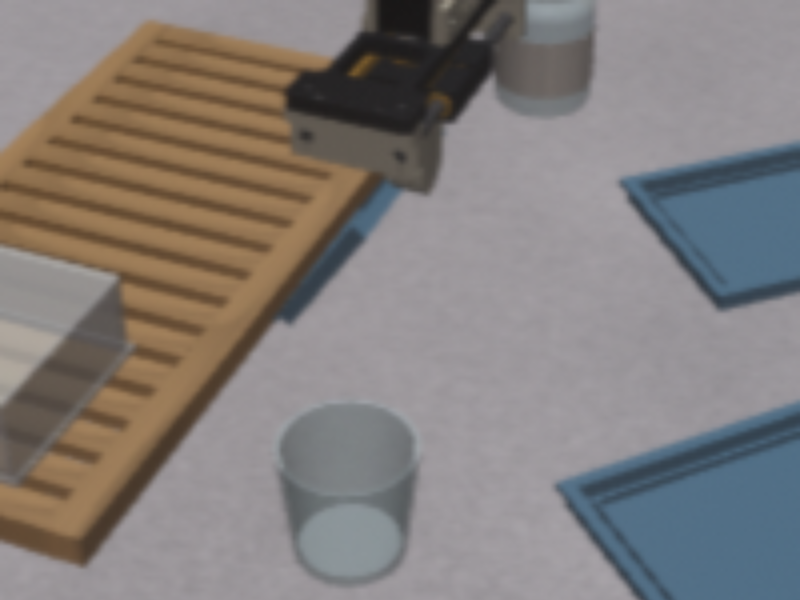

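```bash
sed -e 's/z=.003+.1\*np.sin(th)/z=.0035+.1*np.sin(th)+dz/' -e 's/^for deg/dz=0\nfor deg/' -e 's/    if f\[0\]>-1.2.*/    if f[2]>5.5: dz+=.0007\n    if f[2]>-1 and f[0]>-.5: print("lost?");break/' -e 's/>-5: d+/>-4: d+/' arc.py > arc2.py; python3 arc2.py 52 70 2 .0062 side6
```

```text
52.0 20.01 0.0062 [-0.0638 -0.029   0.0827] [-1.39 -0.2   3.81]
54.0 20.26 0.007 [-0.0607 -0.029   0.0845] [-0.88 -0.34  2.21]
56.0 20.51 0.0078 [-0.0572 -0.029   0.0864] [-0.02 -0.72  0.82]
lost?
```

View pics/side6c.png

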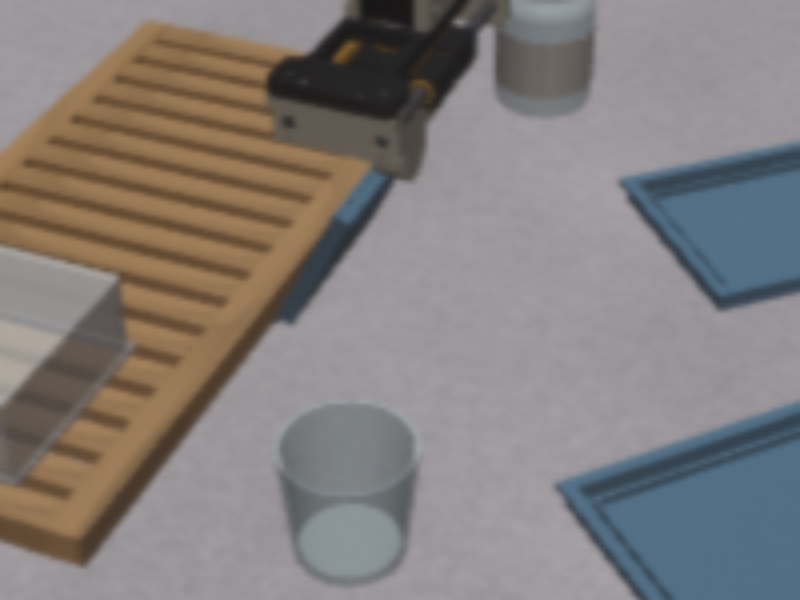

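```bash
cat > arc3.py <<'E'
import sys
from h import *
f0=np.load("f0.npy"); Y=-.029
for deg in np.arange(float(sys.argv[1]),float(sys.argv[2])+.01,3):
    th=np.radians(deg)
    x=-.0095+.0015-.097*np.cos(th)-.003*np.sin(th); z=.0025-.001*(deg-60)/30+.097*np.sin(th)
    manip.line_to(W([x,Y,z]),v=.06); t,p,f=st(f0); print(deg,round(t,2),p.round(4),f.round(2))
    if f[0]<-12 or f[2]>12: print("force");break
name=sys.argv[3]
s=show(name,"side"); im=s["image"][:,:,::-1]
c=im[130:290,200:400]; cv2.imwrite(f"pics/{name}c.png",cv2.resize(c,None,fx=4,fy=4)[:600,:800])
E
python3 arc3.py 62 77 side7
```

```text
62.0 20.81 [-0.056  -0.029   0.0881] [-0.17 -0.34 -0.35]
65.0 21.06 [-0.0513 -0.029   0.0904] [-0.1  -0.52  0.17]
68.0 21.31 [-0.0467 -0.029   0.0923] [0.9  0.7  1.48]
71.0 21.56 [-0.042  -0.029   0.0939] [0.52 0.02 1.03]
74.0 21.81 [-0.0373 -0.029   0.0953] [0.38 0.09 1.84]
77.0 22.06 [-0.0324 -0.029   0.0965] [-0.42 -0.14  1.46]
```

View pics/side7c.png

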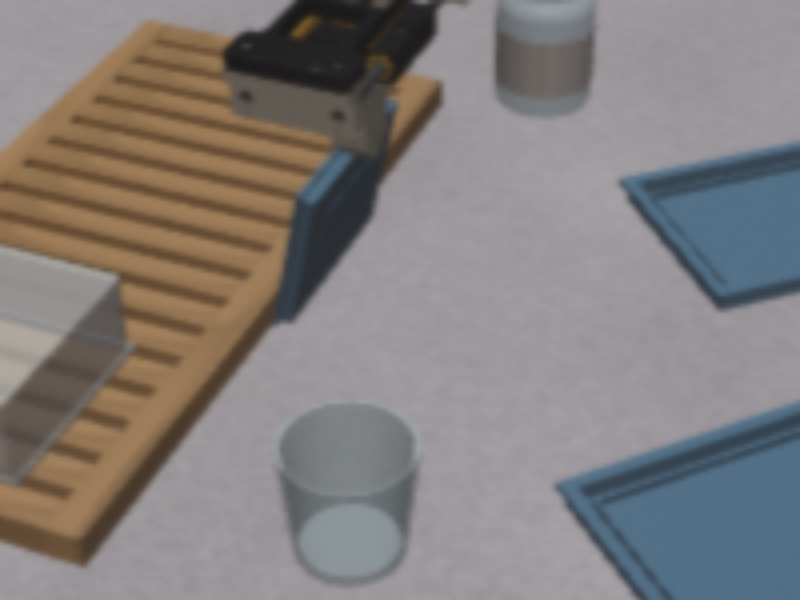

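```bash
python3 arc3.py 80 92 side8; python3 - <<'E'
from h import *
f0=np.load("f0.npy");Y=-.029
for x,z in((.004,.097),(.014,.095),(.024,.091),(.036,.086)):
    manip.line_to(W([x-.0095,Y,z]),v=.06); t,p,f=st(f0); print(round(t,2),p.round(4),f.round(2))
    if f[0]<-12: break
name="side9"
s=show(name,"side"); im=s["image"][:,:,::-1]
c=im[130:290,200:400]; cv2.imwrite(f"pics/{name}c.png",cv2.resize(c,None,fx=4,fy=4)[:600,:800])
E
```

```text
80.0 22.36 [-0.0274 -0.029   0.0974] [-0.49 -0.07  0.45]
83.0 22.61 [-0.0224 -0.029   0.098 ] [ 0.93 -1.19  0.43]
86.0 22.86 [-0.0174 -0.029   0.0984] [-0.95 -0.36  0.65]
89.0 23.11 [-0.0124 -0.029   0.0985] [ 0.24 -0.57 -0.14]
92.0 23.36 [-0.0073 -0.029   0.0983] [-0.39  0.69  0.6 ]
23.66 [-0.005  -0.029   0.0975] [-0.1   0.4   4.64]
23.98 [ 0.0061 -0.0289  0.0963] [ 1.4  -0.02  7.63]
24.31 [ 0.0171 -0.0289  0.093 ] [2.78 0.43 9.52]
24.68 [ 0.0282 -0.0289  0.0869] [3.1  0.6  7.44]
```

View pics/side9c.png

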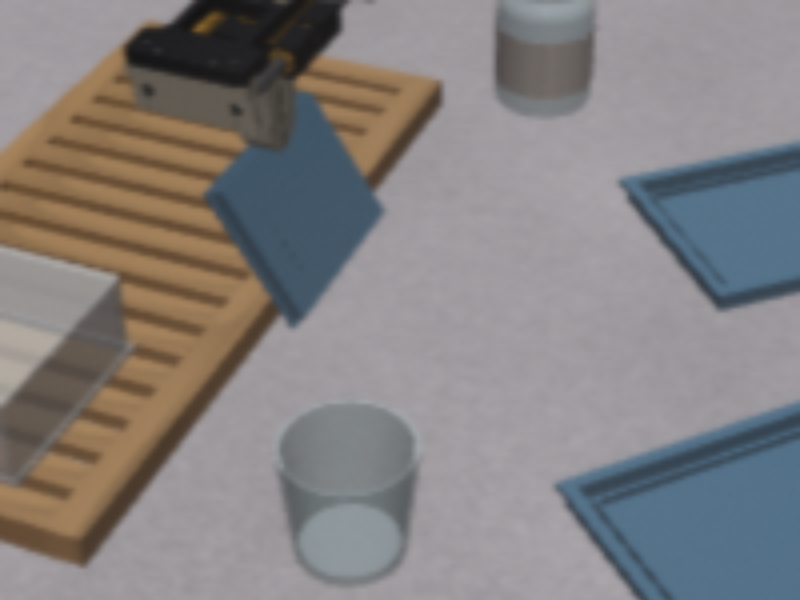

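```bash
python3 - <<'E'
from h import *
manip.line_to(W([.0282,-.029,.115]),v=.1); manip.wait(.4); print(st())
name="side10"
s=show(name,"side"); im=s["image"][:,:,::-1]
c=im[130:290,200:400]; cv2.imwrite(f"pics/{name}c.png",cv2.resize(c,None,fx=4,fy=4)[:600,:800])
E
```

```text
(25.5667, array([ 0.02800967, -0.0290216 ,  0.11458522]), array([ 0.04271249, -0.28902503, -0.21037238]))
```

View pics/side10c.png

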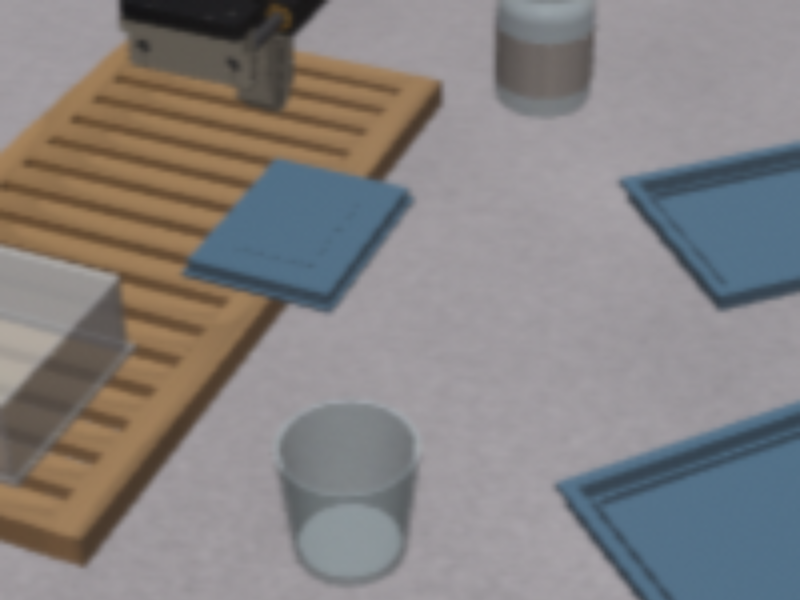

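```bash
python3 - <<'E'
from h import *
s=dict(np.load("side10.npz"))
a=[Bf(bp(s,[uv],.0215)[0]) for uv in((282.5,206.8),(302.7,179),(246.3,198))]; print(np.round(a,4))
Y=(a[0][1]+a[1][1])/2; print(Y)
manip.line_to(W([-.08,Y,.115]),v=.2)
manip.line_to(W([-.08,Y,.0265]),v=.15); manip.wait(.1); f0=st()[2]; print(st())
for x in(-.05,-.03,-.01,.005,.0125):
    manip.line_to(W([x,Y,.0265]),v=.06); t,p,f=st(f0); print(round(t,2),p.round(4),f.round(2))
    if f[0]<-8: break
name="side11"
s=show(name,"side"); im=s["image"][:,:,::-1]
c=im[130:290,200:400]; cv2.imwrite(f"pics/{name}c.png",cv2.resize(c,None,fx=4,fy=4)[:600,:800])
E
```

```text
[[-0.0387  0.0283  0.0215]
 [-0.0383 -0.0994  0.0215]
 [ 0.0576  0.0292  0.0215]]
-0.03556971907916174
(27.15, array([-0.07900638, -0.03546562,  0.02754517]), array([-0.13889552,  0.42789467, -0.22206509]))
27.8 [-0.0503 -0.0356  0.0263] [-0.36 -0.83 -0.06]
28.28 [-0.0302 -0.0356  0.0263] [-0.48 -1.24  0.49]
28.77 [-0.0102 -0.0356  0.0263] [ 0.94 -0.59  0.3 ]
29.17 [ 0.0049 -0.0356  0.0264] [ 0.41 -0.83 -0.46]
29.44 [ 0.0125 -0.0356  0.0265] [ 0.15 -0.12  0.68]
```

View pics/side11c.png

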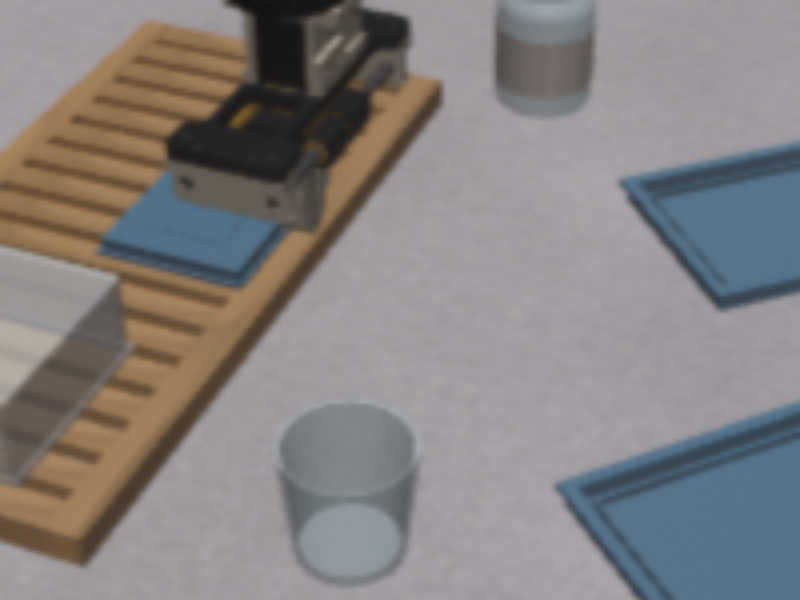

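Lid is wholly on the board; I'll back off, lift, and check both views.

```bash
python3 - <<'E'
from h import *
manip.line_to(W([-.03,-.0356,.030]),v=.1)
manip.line_to(W([-.10,-.0356,.2]),v=.2)
manip.goto_joints([1.133,.342,1.524,0,1.275,-.146]); print(st()[0])
s=show("top12","top"); show("side12","side")
P=cloud(s); hsv=cv2.cvtColor(s["image"],cv2.COLOR_RGB2HSV)
blue=((hsv[...,0]>90)&(hsv[...,0]<115)&(hsv[...,1]>60)).astype(np.uint8)
n,l,stt,ce=cv2.connectedComponentsWithStats(blue)
for i in range(1,n):
    if stt[i,4]>300:
        v,u=np.where(l==i); q=bp(s,np.c_[u,v],0.026); 
        r=cv2.minAreaRect((q[:,:2]*1000).astype(np.float32))
        if r[1][0]<140 and r[1][1]<140:
            print(r,[Bf(np.r_[b/1000,0]).round(4)[:2] for b in cv2.boxPoints(r)])
            Q=(P[l==i]-O)@RB; A=np.c_[Q[:,:2],np.ones(len(Q))]; k=np.isfinite(Q[:,2])
            print("plane",np.linalg.lstsq(A[k],Q[k,2],rcond=None)[0],np.nanmedian(Q[:,2]))
E
```

```text
33.4417
((691.77197265625, -69.92984008789062), (126.66748046875, 98.40931701660156), 73.66975402832031) [array([ 0.0203, -0.0987]), array([ 0.1187, -0.0987]), array([0.1187, 0.028 ]), array([0.0203, 0.028 ])]
plane [ 0.01344943 -0.00529261  0.02947843] 0.03084304028623206
```

View pics/top12.png

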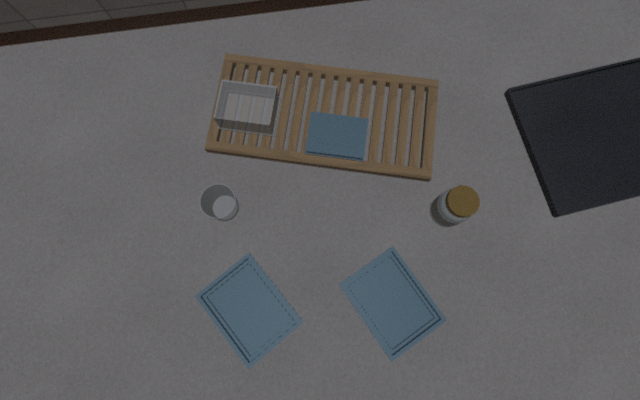

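View pics/side12.png

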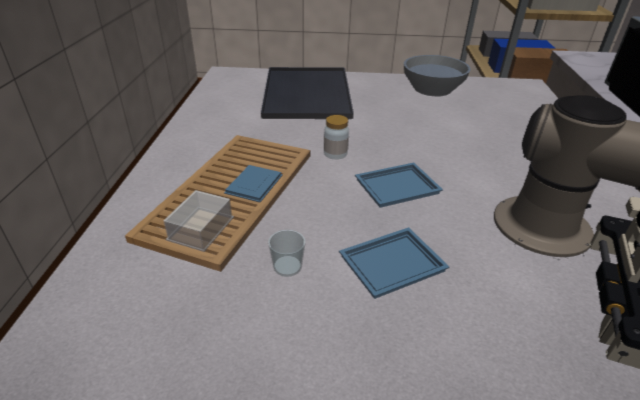

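The pictures show the lid flat, hollow side down, at pixel (337,136) in the top view. Its front corners are about 20 mm in from the board's front edge. The tub, jar and cup are where they started.

```bash
python3 -c "
from rig import manip
manip.job_done()"
```

```text
the job is handed in; nothing more can be done
```

The smallest lid now lies flat on the draining board, hollow side down and wholly on it. I handed the job in at about 33.5 s of the 61 s allowed; no verdict is reported.

- **How it went:** With the fingers shut, I pushed the lid up to the board's front edge and tipped it up on end with a press of roughly 6–9 N. I took it on over until it flopped onto the board, then pushed it on with its front lip about 20 mm in from the front edge.
- **One setback:** The first push jammed against the board at about 24 N, because the lid was still askew and was being pressed into the counter. I backed off and pushed again further along the edge, which squared it up.
- **Last checks:**
  - **Position:** The lid's outline spans 0.020 to 0.119 m from the board's front edge, and −0.099 to 0.028 m along it.
  - **Height and tilt:** Its top is at about 31 mm, as expected for lying flat. The fitted tilt is about 0.014 rad, within the 0.06 rad limit.
  - **Other things:** The tub, jar, cup and the two larger lids look unmoved in both pictures. I judged this by eye and did not measure it.
  - **Robot:** The arm is back at its start pose, touching nothing.
- **Disagreements:** No check failed or disagreed.

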